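# Dry-clamp a laminated brace in a spring-return lever press

## Robot

A 7-joint arm with a two-finger parallel gripper is mounted at the origin on a cart in front of the work surface, level with it; the furniture and walls round the work are solid. World frame = base frame: x ahead of the robot, y to its left, z up, the work surface at z = 0. Lengths are in m, angles in degrees, forces in N, time in s.
With the tool pointing down it reaches from about 0.425 to 0.875 m from the base axis. Payload 4.7 kg.
Tool frame: the origin (TCP) lies midway between the tips of the shut fingers; the grasp point (between the pads) lies 19 mm behind it (env.grip_point_offset is the distance from the TCP to the grasp point, in m); z points along the fingers, y is the line along which they close (so a half turn about z gives the same grasp; the last joint's range is limited). The gripper opens to 87 mm and grips with 3 to 60 N. Pads are 19 mm wide; open, the fingers measure 117 mm over their backs; the gripper's body (75 mm by 190 mm) begins 51 mm behind the grasp point.
Start: joints at [67.901, 18.392, -4.016, 83.108, 1.295, 78.541, -3.26], TCP at [0.253, -0.599, 0.223] pointing down, gripper open.
Joint ranges: [-163.93, 163.93], [-17.29, 119.83], [-79.2, 71.16], [3.27, 140.29], [-89.18, 269.18], [5.43, 117.66], [-154.24, 154.24]. Speed limits (degrees/s): [147.25, 147.25, 180, 180, 180, 180, 180].

## Interface

Orientations are given as [roll, pitch, yaw] about the fixed x, y, z axes, in that order (R = Rz(yaw) Ry(pitch) Rx(roll)).
In Python, from cell import env gives the robot as it stands.
- The arm moves only by the shell command python3 -m jog 'ROWS' [FORCE]. ROWS is JSON, a list of rows, each a list of 7 numbers: the shift along the tool's x, y, z in m, then the turn, a rotation vector about the tool's x, y, z in rad, then the finger opening in m, from 0 to 0.087. A call has 1 to 12 rows; each row shifts and turns the commanded pose from where the row before left it, along the tool's axes as they then stand; what a row does not reach is not made up. A row lasts 1/12 s, in which the tool goes at most 41.7 mm and 7.16 degrees, less where a joint would pass 70% of its speed; a pose out of reach is approached as far as the arm can. A call is refused whole if a number of a shift passes 0.0417 or a number of a turn 0.125, either way. A call with a gripper value outside its range is refused whole. The fingers move at their own pace and stop on an object; FORCE is the grip in N (left out, the last holds). Time passes only in rows, so rows that do not move let the fingers close. It gives the time, the measured TCP pose, the force, the opening and the grip force at its end, in the units of the state.
- env.get_obs(): the state, without advancing time (a new reading comes with each control period).
- env.read_camera(name): name is "side" or "top"; returns the picture (420x560x3 uint8, blue, green, red); there is no depth.
- env.get_calibration(name): a dict with "fov_y" (degrees; the focal length in pixels is half the picture's height over the tangent of half this angle, whatever the lens; pixels are square), "cx", "cy" (the principal point, pixels), "pose" (4x4, takes a point from camera to world coordinates). Camera axes: x right, y up, looking along -z (the intrinsics and any distortion apply to the point x, -y, -z); pixel columns grow to the right and rows downward; lengths in m; the calibration is good to about 2 mm. A picture is of the moment at which its call begins. get_calibration takes no time and is no camera call.
- env.sign_off(): hands the job in; it is judged then, once.
The state is a dict: "time_s": time; "qpos": joint angles; "joint_velocities": joint speeds; "effort": joint torques, N m; "tool_pos": TCP position; "tool_rot": TCP orientation; "force": force on the tool from outside, world axes, zero at the start; "wrist_torque": the same for the moment, N m; "grip_width": finger opening in m; "grasp_force": force on a finger pad.
Only numpy, scipy, OpenCV 4.12 (cv2) and the standard library are available. Lean on these libraries where they do the work, as an engineer would, in place of code of your own. Each camera call takes 0.05 s, during which the arm holds its last target. There are 200 camera calls.

## Task

Do the dry clamp-up of a two-layer guitar brace: lay the loose spruce blank from the bench flat on the press bed, side by side with the blank that already lies along the fence, in the open gap in front of the pad, its ends level with that one's to within 8 mm (they are trimmed later), and let go of it. Then push the press lever's cross handle down until the red pointer stands in the green band, not beyond it, so that the sprung pad squeezes both blanks against the fence, and keep it there steadily for two seconds or more: the lever springs back when released, so finish while still holding it down. Leave the other things on the bench where they are.

Things in the scene. Friction and masses are not known exactly. Their poses are not given: they have to be found in the camera images.
- press: Lever edge press, fixed on the bench: plywood base 140 (own x) x 310 (own y, -167 to +143) x 18 mm, origin in its underside, own z up. It presses along own -y; blanks lie along own x. White bed, surface z = 20 mm. Dark wood fence at the -y end, 138 mm long, top z = 44 mm, inner face y = -135 mm. Blue iron cheeks at y = +60 mm, up to z = 109 mm, carry the lever on the +y side.
- pad_face (a point): Centre of the cork face of the wooden pad bar, 114 mm wide along press x, 18 mm high (top z = 40 mm). Press y = -59 mm when the lever is up; it moves toward the fence as the lever goes down. Behind it are two springs, a steel head plate and the plunger.
- scale_centre (a point): Middle of the green band on the aluminium scale disc (radius 58 mm about the pivot, upright, facing press -x, the robot's side; top z = 156 mm), where the red pointer must stand: white scale before it, red beyond it.
- press_gap (a point): Middle of the 65 mm gap between the blank at the fence and the open pad, on the bed surface: press x = 0, y = -91.5, z = 20 mm. The loose blank can be laid here along press x, with 27 mm of free bed on each side. The closing pad slides it over the bed against the other blank.
- lever_grip (a point): Centre of the lever's cross handle, a round bar along press x, 104 mm long, 22 mm thick, black grips; the lever bar (10 mm wide) joins at its middle. Swings about lever_hinge at 140 mm radius. Lever up: 50 deg above level toward press +y, 205 mm over the bench; in the green band about 10 deg below level, 73 mm over the bench. Push it from above with shut fingertips, or pinch it.
- lever_hinge (a point): Pivot of the lever: press x = 0, y = +60, z = 98 mm; its axis is press x.
- press_lever (a joint): Lever angle, rad: 0 up, grows as the handle goes down (handle elevation above level = 0.873 - value). Green band: 0.98 to 1.12; above 1.17 is over-pressed. A toothed sector and rack drive the pad, 58 mm per rad. Takes some 5 to 15 N at the handle; released, it springs back to 0.
- press_pad (a joint): How far the pad is pushed back on its springs, in m (0 free, 0.016 solid; 1.5 N per mm after 2 N). With both blanks in the press it starts at a lever angle of about 0.93 and reads about 0.003 to 0.011 m in the green band; with a blank missing it stays near 0.
- blank_in_press: Pale spruce brace blank, 11 (own x) x 130 (own y) x 14 mm high, origin at the centre of its underside. Loose, lies on the bed along the fence (0 to 3 mm off it), up to 10 mm off the press's middle lengthwise.
- loose_blank: Pale spruce brace blank, the same: 11 (own x) x 130 (own y) x 14 mm high, 12 g, origin at the centre of its underside; lies flat on the bench to the right and in front of the press. Its length points roughly away from the robot.
- tuner_carton: Bystander: small brown carton 60 x 85 x 35 mm in front of the press; origin at the centre of its underside.
- paste_wax: Bystander: round orange-brown tin, 79 mm across, 36 mm high, in front of the press; origin at the centre of its underside.
- tape_roll: Bystander: roll of masking tape, 96 mm across, 25 mm high, behind the press; origin at the centre of its underside.

How it is judged:
By the outcome, as a careful person would: the job done as asked, in the order asked, and still so for the second after the job is handed in, while the arm keeps its last pose, push and grip.
It also fails if it takes over 67 s, if anything falls off the work surface, if the arm or the gripper's body presses on something with over 40 N, if the wrist force passes 120 N, or if a joint passes its speed limit or range.

## Working session

There is one attempt and no reset: what is moved stays moved. The work goes in short steps, Python scripts to look and compute and a shell command to move; the robot and the scene stay as the last step left them, time stands still between calls to the robot, and variables do not carry over. Pictures are saved under pics/ and viewed, at most 10 in all, crops included, and the job is handed in when it is done.

```bash
mkdir -p pics; ls; python3 - <<'E'
from cell import env
import cv2
for n in("top","side"):
    cv2.imwrite(f"pics/{n}0.png",env.read_camera(n)); c=env.get_calibration(n); print(n,c)
o=env.get_obs();print(o)
E
```

```text
pics
top {'fov_y': 42.9823379663248, 'cx': 273.80545071238237, 'cy': 214.79134503286073, 'pose': array([[ 9.92238989e-03,  9.76585955e-01, -2.14898624e-01,
         3.04010292e-01],
       [-9.99944665e-01,  1.04415774e-02,  1.28086889e-03,
        -7.89094565e-02],
       [ 3.49475918e-03,  2.14874024e-01,  9.76635521e-01,
         1.33987642e+00],
       [ 0.00000000e+00,  0.00000000e+00,  0.00000000e+00,
         1.00000000e+00]])}
side {'fov_y': 56.02819179825828, 'cx': 275.650866367371, 'cy': 214.90910418404118, 'pose': array([[-0.92013709,  0.23199185, -0.31547981,  0.27199866],
       [-0.39137739, -0.57174748,  0.72106071,  0.61194393],
       [-0.01309458,  0.78694638,  0.61688243,  0.7359372 ],
       [ 0.        ,  0.        ,  0.        ,  1.        ]])}
{'time_s': 0.1, 'qpos': array([67.9013087 , 18.43648981, -4.01536652, 83.16880512,  1.29411727,
       78.54115229, -3.25879315]), 'joint_velocities': array([-0.05908959, -0.13543297, -0.05141955, -0.135542  ,  0.06398386,
       -0.1179305 ,  0.08155478]), 'effort': array([ 6.23017204e-04, -4.92571950e+01, -4.05211682e-01, -3.13398671e+01,
       -6.41415012e-02,  3.95710731e-02,  4.52391873e-05]), 'tool_pos': array([ 0.2527598 , -0.59829357,  0.22154402]), 'tool_rot': array([-1.79898737e+02,  4.68793801e-03,  2.29091841e+01]), 'force': array([0.10866614, 0.31514103, 0.85545695]), 'wrist_torque': array([0.06558488, 0.01240004, 0.00872354]), 'grasp_force': 0.0, 'grip_width': 0.0870915648503158}
```

View pics/top0.png

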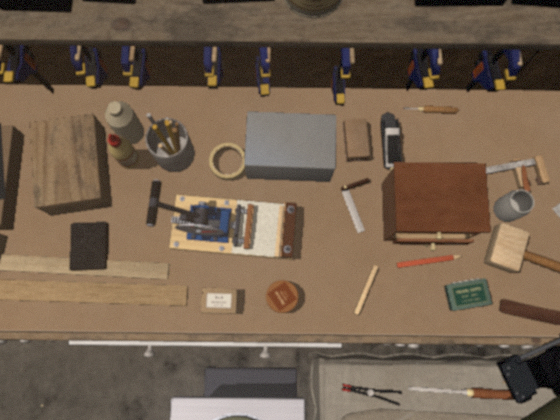

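View pics/side0.png

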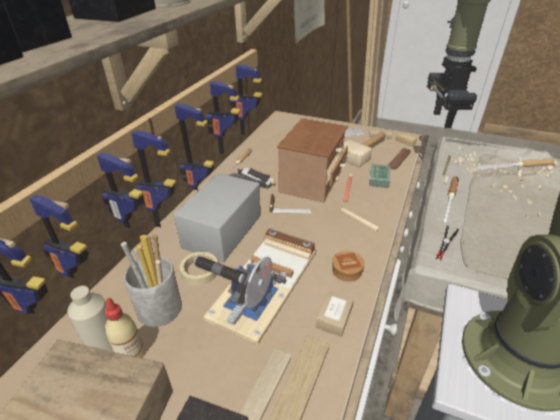

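The top view shows the press at about (233,227) with its fence on the right at (290,230) and the lever handle at (153,203). The loose blank is at (367,290), the carton at (219,300), and the tin at (282,296). The side view agrees. Next I'll measure.

```bash
cat > h.py <<'E'
from cell import env
import numpy as np, cv2
def ray(n,uv):
    c=env.get_calibration(n); f=210/np.tan(np.radians(c["fov_y"]/2)); P=c["pose"]
    d=P[:3,:3]@np.array([(uv[0]-c["cx"])/f,-(uv[1]-c["cy"])/f,-1]); return P[:3,3],d
def onz(n,uv,z):
    o,d=ray(n,uv); return o+d*(z-o[2])/d[2]
def proj(n,p):
    c=env.get_calibration(n); f=210/np.tan(np.radians(c["fov_y"]/2)); P=c["pose"]
    q=P[:3,:3].T@(np.array(p)-P[:3,3]); return np.array([c["cx"]-f*q[0]/q[2],c["cy"]+f*q[1]/q[2]])
def rect(mask,x0,y0):
    cs,_=cv2.findContours(mask.astype(np.uint8),cv2.RETR_EXTERNAL,cv2.CHAIN_APPROX_NONE)
    c=max(cs,key=cv2.contourArea); return c.reshape(-1,2)+[x0,y0]
E
python3 - <<'E'
from h import *
im=cv2.imread("pics/top0.png")
a=im[185:270,140:305]; b=im[255:325,335:400]
A=cv2.resize(a,None,fx=4.8,fy=4.8,interpolation=cv2.INTER_CUBIC)
cv2.imwrite("pics/cropA.png",A)
hsv=cv2.cvtColor(b,cv2.COLOR_BGR2HSV); 
print("bg",hsv[5,5],"blank",hsv[35,32])
m=hsv[...,2]>hsv[5,5,2].astype(int)+35
c=rect(m,335,255); print(cv2.contourArea(c),cv2.minAreaRect(c.astype(np.float32)))
box=cv2.boxPoints(cv2.minAreaRect(c.astype(np.float32)))
for p in box: print(p,onz("top",p,.014))
E
```

```text
bg [ 16 100 151] blank [ 17 100 194]
139.5 ((365.62274169921875, 289.34466552734375), (3.91628360748291, 51.074867248535156), 22.380136489868164)
[354.0887  312.21298] [ 0.35364657 -0.27961973  0.014     ]
[373.5355 264.9852] [ 0.47017436 -0.33077268  0.014     ]
[377.15677 266.47635] [ 0.46653602 -0.33969645  0.014     ]
[357.71    313.70413] [ 0.35014301 -0.28840431  0.014     ]
```

View pics/cropA.png

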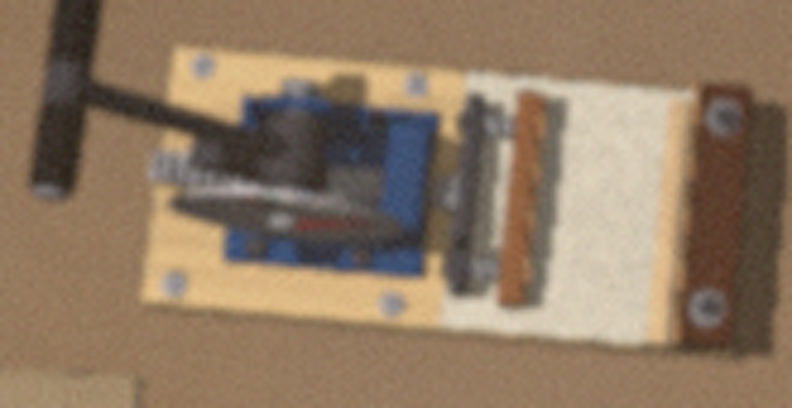

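The enlarged crop (4.8x, offset 140,185) shows the base's left corners at (175,47) and (143,303). The blank at the fence runs from (683,98) to (660,342), the fence's inner edge from (698,88) to (682,345), and the pad's cork from (530,95) to (512,303).

```bash
python3 - <<'E'
from h import *
f=lambda u,v:(140+(u+.5)/4.8-.5,185+(v+.5)/4.8-.5)
W=lambda u,v,z:onz("top",f(u,v),z)
pts={'baseTL':((175,47,.018),(70,143)),'baseBL':((143,303,.018),(-70,143)),
'fenceTR':((752,91,.044),(69,-167)),'fenceBR':((736,353,.044),(-69,-167)),
'fenceTL':((700,86,.044),(69,-135)),'fenceBL':((682,345,.044),(-69,-135))}
a=np.array([W(*v[0])[:2] for v in pts.values()]);b=np.array([v[1] for v in pts.values()])/1000
ca,cb=a.mean(0),b.mean(0);H=(b-cb).T@(a-ca);U,S,V=np.linalg.svd(H);R=(U@V).T
t=ca-R@cb;print("R",R,np.degrees(np.arctan2(R[1,0],R[0,0])),"t",t)
print("resid mm",((b@R.T+t-a)*1000).round(1).tolist())
def P(x,y):return R@np.array([x,y])+t
# blank in press segmentation
im=cv2.imread("pics/top0.png");hsv=cv2.cvtColor(im,cv2.COLOR_BGR2HSV)
for v in (205,220,235): print([hsv[v,u].tolist() for u in range(268,290,2)])
m=np.zeros(im.shape[:2],bool);
sub=hsv[195:265,270:290];mm=(sub[...,1]>75)&(sub[...,2]>185)
c=rect(mm,270,195);r=cv2.minAreaRect(c.astype(np.float32));print(r)
for p in cv2.boxPoints(r):
    w=onz("top",p,.034)[:2];print("inpress corner in press mm",(R.T@(w-t)*1000).round(1))
print("gap world",P(0,-.0915),"hinge",P(0,.06),"handle up",P(0,.15),"handle green",P(0,.06+.14*np.cos(np.radians(10))))
for n in("top","side"): print(n,"handle up px",proj(n,[*P(0,.06+.14*np.cos(.873)),.205]),"cheek")
print("blank proj in side",proj("side",[.4101,-.3096,.014]))
E
```

```text
R [[ 0.9966584   0.08168246]
 [-0.08168246  0.9966584 ]] -4.685280329959055 t [0.56413061 0.03188228]
resid mm [[-0.0, -1.2], [-1.7, 0.4], [0.8, -3.7], [0.6, -0.5], [1.0, 1.1], [-0.6, 3.9]]
[[19, 36, 214], [20, 41, 217], [20, 41, 218], [19, 40, 215], [17, 39, 215], [19, 41, 209], [17, 64, 208], [19, 57, 197], [16, 74, 180], [14, 121, 99], [10, 87, 100]]
[[19, 42, 213], [18, 40, 217], [19, 39, 217], [17, 40, 213], [18, 38, 210], [18, 76, 212], [15, 92, 211], [16, 93, 164], [14, 132, 131], [10, 125, 90], [10, 129, 93]]
[[20, 41, 213], [20, 38, 215], [19, 40, 212], [21, 36, 213], [18, 66, 219], [17, 92, 221], [17, 90, 178], [14, 99, 124], [12, 143, 89], [9, 118, 95], [11, 129, 95]]
((278.5901794433594, 230.50820922851562), (3.259286880493164, 49.432518005371094), 5.194429397583008)
inpress corner in press mm [ -64.5 -121.5]
inpress corner in press mm [  60.8 -121.3]
inpress corner in press mm [  60.8 -129.5]
inpress corner in press mm [ -64.5 -129.5]
gap world [ 0.55665666 -0.05931196] hinge [0.56903155 0.09168178] handle up [0.57638297 0.18138104] handle green [0.58029337 0.22909415]
top handle up px [154.24892023 203.42814533] cheek
side handle up px [219.41028141 269.22297297] cheek
blank proj in side [358.82818733 218.05651271]
```

```bash
cat >> h.py <<'E'
from scipy.spatial.transform import Rotation as Ro
def delta(p,yaw):
    o=env.get_obs();R=Ro.from_euler("xyz",o["tool_rot"],degrees=True)
    T=Ro.from_euler("xyz",[180,0,yaw],degrees=True)
    print("shift tool",(R.inv().apply(np.array(p)-o["tool_pos"])).round(4),"turn",(R.inv()*T).as_rotvec().round(4),"t",round(o["time_s"],2))
E
python3 -m jog '[[0.0286,-0.0227,0,0,0,0,0.087],[0.0286,-0.0227,0,0,0,0,0.087],[0.0286,-0.0227,0,0,0,0,0.087],[0.0286,-0.0227,0,0,0,0,0.087],[0.0286,-0.0227,0,0,0,0,0.06],[0.0286,-0.0227,0,0,0,0,0.06],[0.0286,-0.0227,0,0,0,0,0.04],[0.0286,-0.0227,0,0,0,0,0.04],[0.0286,-0.0227,0,0,0,0,0.04],[0,0,0,0,0,0.116,0.04],[0,0,0,0,0,0.116,0.04],[0,0,0,0,0,0.116,0.04]]'
python3 -m jog '[[0,0,0.02,0,0,0.116,0.04],[0,0,0.03,0,0,0.116,0.04],[0,0,0.03,0,0,0.116,0.04],[0,0,0.02,0,0,0.116,0.04],[0,0,0,0,0,0,0.04],[0,0,0,0,0,0,0.04]]'
python3 - <<'E'
from h import *
delta([.4101,-.3096,.005],-23.7)
for n in("top","side"):
    im=env.read_camera(n);cv2.imwrite(f"pics/{n}1.png",im)
a=cv2.imread("pics/top1.png")[225:365,310:450];b=cv2.imread("pics/side1.png")[110:250,290:430]
cv2.imwrite("pics/hov.png",np.hstack([cv2.resize(x,(400,400),interpolation=cv2.INTER_CUBIC) for x in(a,b)]))
E
```

```text
time_s: 1.1
tool_pos: [0.4108, -0.3094, 0.2223]
tool_rot: [-180.0, 0.0, 2.8]
force: [0.7, -0.1, 0.6]
grip_width: 0.0435
grasp_force: 0.0
time_s: 1.6
tool_pos: [0.4098, -0.3098, 0.1217]
tool_rot: [-180.0, 0.2, -23.4]
force: [-0.2, 0.8, 0.7]
grip_width: 0.04
grasp_force: 0.0
shift tool [ 0.0005 -0.0002  0.1167] turn [-0.0008  0.0027  0.0048] t 1.6
```

View pics/hov.png

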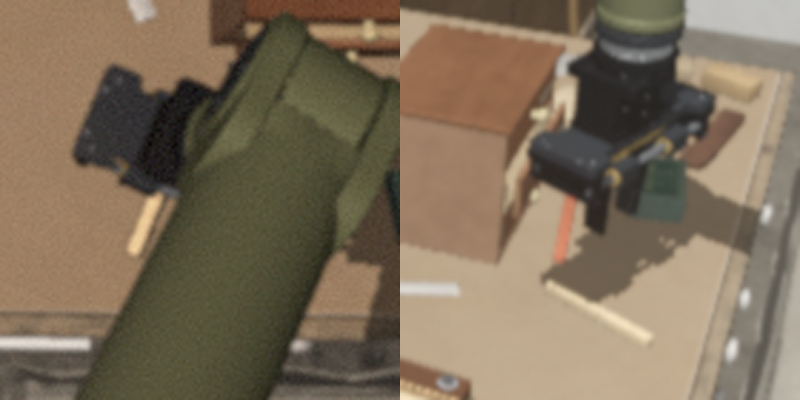

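The gripper is squarely over the blank, and its 190 mm body side runs along the closing direction. I'll grasp 28 mm past the blank's centre so the body clears the scale disc when I place it.

```bash
python3 -m jog '[[0.0285,0,0.01,0,0,0.005,0.04],[0,0,0.03,0,0,0,0.04],[0,0,0.03,0,0,0,0.04],[0,0,0.025,0,0,0,0.04],[0,0,0.015,0,0,0,0.04],[0,0,0.007,0,0,0,0.04],[0,0,0,0,0,0,0.04],[0,0,0,0,0,0,0],[0,0,0,0,0,0,0],[0,0,0,0,0,0,0],[0,0,0,0,0,0,0],[0,0,0,0,0,0,0]]' 15
python3 -m jog '[[0,0,0,0,0,0,0],[0,0,-0.03,0,0,0,0],[0,0,-0.04,0,0,0,0],[0,0,-0.04,0,0,0,0],[0,0,0,0,0,0,0]]'
python3 - <<'E'
from h import *
im=env.read_camera("side");c=im[110:290,240:440]
im=env.read_camera("top");d=im[185:365,280:480]
cv2.imwrite("pics/lift.png",np.hstack([cv2.resize(x,(400,360),interpolation=cv2.INTER_CUBIC) for x in(c,d)]))
# target: blank centre at press (-2,-93), grasp 28 mm further along +x
R=np.array([[.99666,.08168],[-.08168,.99666]]);t=np.array([.56413,.03188])
g=R@[.026,-.093]+t;print(g);delta([*g,.120],-4.7)
E
```

```text
time_s: 2.7
tool_pos: [0.4372, -0.3223, 0.0065]
tool_rot: [180.0, -0.1, -23.9]
force: [0.3, 0.3, -0.4]
grip_width: 0.0142
grasp_force: 0.0
time_s: 3.12
tool_pos: [0.4413, -0.3248, 0.124]
tool_rot: [179.8, -0.8, -23.9]
force: [1.7, 0.4, -0.0]
grip_width: 0.0109
grasp_force: 15.0
[ 0.58244692 -0.06293306]
shift tool [ 0.0268 -0.2961 -0.0025] turn [ 0.0022 -0.0043 -0.3352] t 3.22
```

View pics/lift.png

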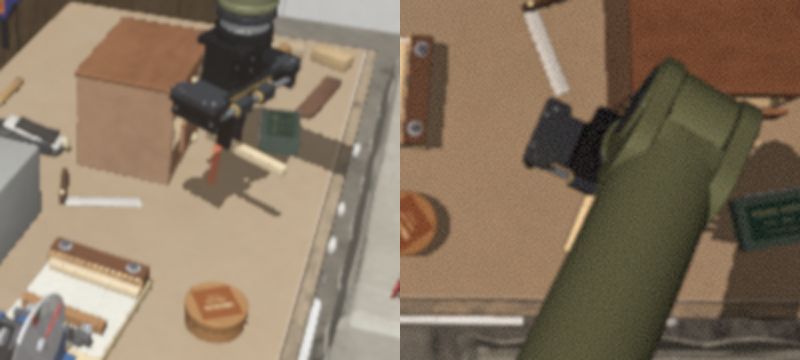

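The blank is held (opening 10.9 mm) at its far end and hangs level. Next I'll carry it over to the gap.

```bash
python3 -m jog '[[0.003,-0.025,0,0,0,0,0],[0.003,-0.033,0,0,0,0,0],[0.003,-0.034,0,0,0,0,0],[0.003,-0.034,0,0,0,0,0],[0.003,-0.034,0,0,0,0,0],[0.003,-0.034,0,0,0,0,0],[0.003,-0.034,0,0,0,0,0],[0.003,-0.034,0,0,0,0,0],[0.003,-0.034,0,0,0,0,0],[0,0,0,0,0,-0.1117,0],[0,0,0,0,0,-0.1117,0],[0,0,0,0,0,-0.1117,0]]'
python3 -m jog '[[0,0,0,0,0,0,0],[0,0,0,0,0,0,0],[0,0,0,0,0,0,0]]'
python3 - <<'E'
from h import *
delta([.58245,-.06293,.120],-4.7)
im=env.read_camera("side");cv2.imwrite("pics/side2.png",im);c=im[180:350,180:380]
im=env.read_camera("top");cv2.imwrite("pics/top2.png",im);d=im[150:320,150:350]
cv2.imwrite("pics/carry.png",np.hstack([cv2.resize(x,(400,340),interpolation=cv2.INTER_CUBIC) for x in(c,d)]))
E
```

```text
time_s: 4.22
tool_pos: [0.5802, -0.0608, 0.1134]
tool_rot: [-180.0, 0.2, -4.2]
force: [0.0, -0.5, -0.7]
grip_width: 0.0108
grasp_force: 15.0
time_s: 4.47
tool_pos: [0.5806, -0.0623, 0.1145]
tool_rot: [-180.0, 0.1, -4.9]
force: [0.4, -0.1, -0.4]
grip_width: 0.0106
grasp_force: 15.0
shift tool [ 0.0019  0.0005 -0.0055] turn [-0.0001  0.0017 -0.0031] t 4.47
```

View pics/carry.png

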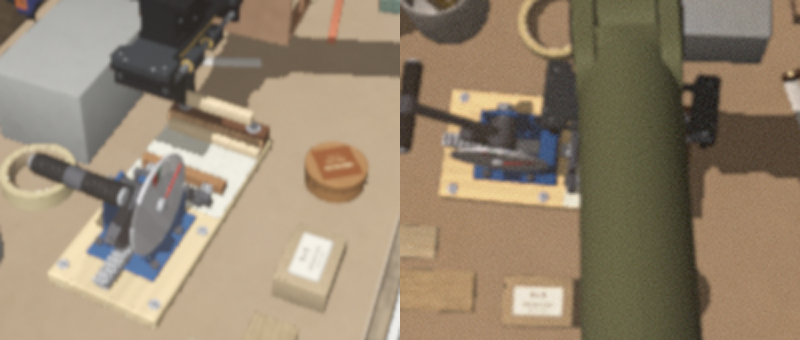

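The side view shows the held blank above the gap, its near end at about crop (250,118), i.e. pixel (305,239). The pad, disc and lever are clear of the gripper. I'll check the end's position.

```bash
python3 - <<'E'
from h import *
R=np.array([[.99666,.08168],[-.08168,.99666]]);t=np.array([.56413,.03188])
p=lambda w:(R.T@(w[:2]-t)*1000).round(1)
for u,v in((305,239),): print("near end top, press mm",p(onz("side",(u,v),.122)))
print("tcp press",p(env.get_obs()["tool_pos"]))
im=cv2.imread("pics/side2.png")[220:260,255:330]
cv2.imwrite("pics/end.png",cv2.resize(im,None,fx=10,fy=10,interpolation=cv2.INTER_CUBIC))
E
```

```text
near end top, press mm [-70.7 -85.5]
tcp press [ 24.4 -92.6]
```

View pics/end.png

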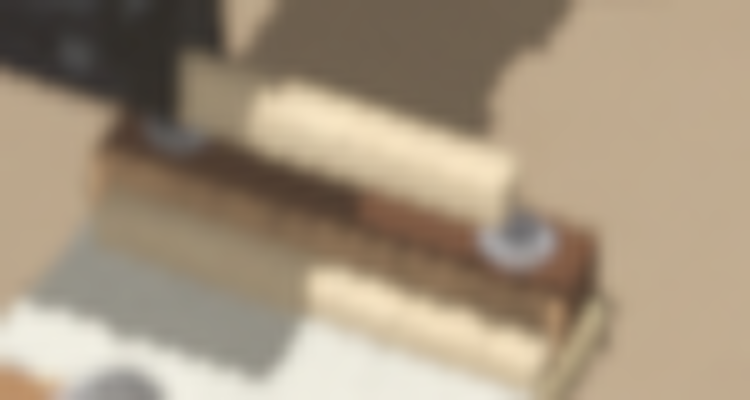

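The held blank's near top corner is at about (304.5,238.5). The fence blank's near end is at about (309.3,255), a usable lengthwise reference in the same view.

```bash
python3 - <<'E'
from h import *
R=np.array([[.99666,.08168],[-.08168,.99666]]);t=np.array([.56413,.03188])
p=lambda w:(R.T@(w[:2]-t)*1000).round(1)
print(p(onz("side",(304.5,238.5),.122)),p(onz("side",(309.3,255.2),.034)))
delta([.58245,-.06293,.0275],-4.7)
E
```

```text
[-68.9 -86.5] [ -67.6 -125.5]
shift tool [0.0017 0.0004 0.0876] turn [ 0.0001  0.0008 -0.0022] t 4.57
```

```bash
python3 -m jog '[[0.002,0,0.01,0,0,0,0],[0,0,0.02,0,0,0,0],[0,0,0.02,0,0,0,0],[0,0,0.015,0,0,0,0],[0,0,0.01,0,0,0,0],[0,0,0.007,0,0,0,0],[0,0,0.004,0,0,0,0],[0,0,0.0015,0,0,0,0],[0,0,0,0,0,0,0],[0,0,0,0,0,0,0]]'
python3 - <<'E'
from h import *
delta([.58245,-.06293,.0265],-4.7);print(env.get_obs()["force"])
im=env.read_camera("side")[200:320,210:350]
cv2.imwrite("pics/low.png",cv2.resize(im,None,fx=5,fy=5,interpolation=cv2.INTER_CUBIC))
E
```

```text
time_s: 5.4
tool_pos: [0.584, -0.0623, 0.0288]
tool_rot: [180.0, -0.1, -4.7]
force: [1.4, 0.6, -0.6]
grip_width: 0.0107
grasp_force: 15.0
shift tool [-0.0015  0.0007  0.0023] turn [ 0.0002 -0.0014 -0.0002] t 5.4
[ 1.41998116  0.62094067 -0.58751759]
```

View pics/low.png

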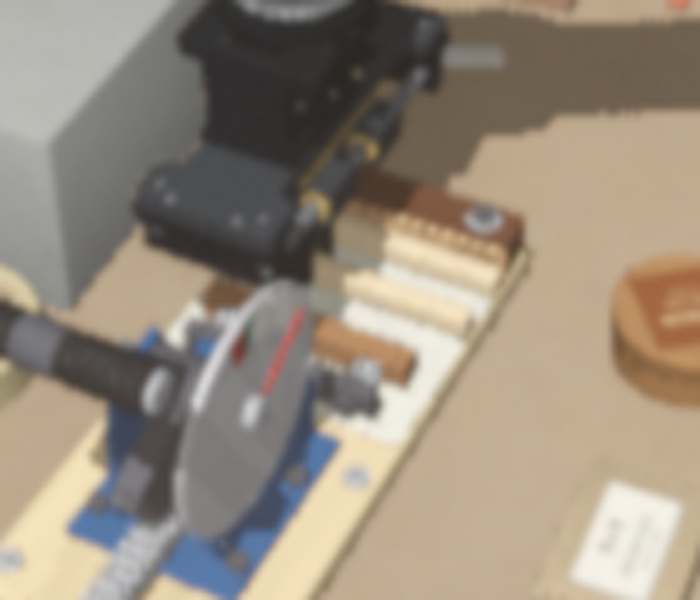

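The blank sits in the gap and its near end (470,325 in the crop) is level with the fence blank's (500,275). The disc is clear of the gripper body. I'll lower the last 2 mm, release and rise.

```bash
python3 -m jog '[[0,0,0.001,0,0,0,0],[0,0,0.001,0,0,0,0],[0,0,0,0,0,0,0],[0,0,0,0,0,0,0.013],[0,0,0,0,0,0,0.017],[0,0,0,0,0,0,0.017],[0,0,0,0,0,0,0.017],[0,0,-0.01,0,0,0,0.017],[0,0,-0.015,0,0,0,0.017],[0,0,-0.03,0,0,0,0.017],[0,0,-0.04,0,0,0,0],[0,0,-0.04,0,0,0,0]]'
python3 -m jog '[[0,0,-0.04,0,0,0,0],[0,0,-0.04,0,0,0,0],[0,0,-0.02,0,0,0,0],[0,0,0,0,0,0,0],[0,0,0,0,0,0,0]]'
python3 - <<'E'
from h import *
im=env.read_camera("side")[200:320,210:350]
cv2.imwrite("pics/placed.png",cv2.resize(im,None,fx=5,fy=5,interpolation=cv2.INTER_CUBIC))
R=np.array([[.99666,.08168],[-.08168,.99666]]);t=np.array([.56413,.03188])
for k in(-25,25):
  g=R@[k/1000,.06+.14*np.cos(.873)]+t;delta([*g,.24],-4.7)
E
```

```text
time_s: 6.45
tool_pos: [0.5824, -0.062, 0.1625]
tool_rot: [-180.0, 0.1, -4.7]
force: [1.6, -0.1, -0.4]
grip_width: 0.0099
grasp_force: 0.0
time_s: 6.87
tool_pos: [0.584, -0.0622, 0.2632]
tool_rot: [180.0, -0.2, -4.7]
force: [0.4, -0.5, -2.2]
grip_width: 0.0004
grasp_force: 0.0
shift tool [-0.0515 -0.2422  0.0211] turn [ 0.0003 -0.0001  0.0001] t 6.92
shift tool [-0.0015 -0.2422  0.0211] turn [ 0.0003 -0.0001  0.0001] t 6.92
```

View pics/placed.png

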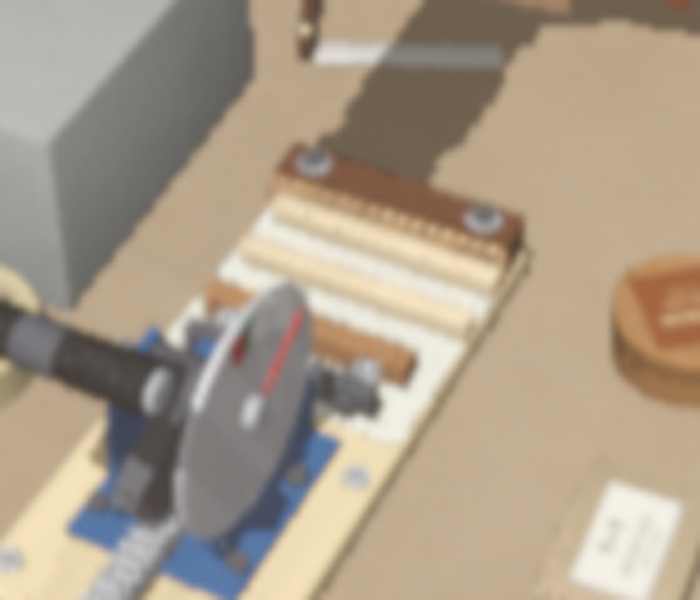

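The picture shows the blank released, lying flat and parallel, with its ends level with the fence blank's: near ends at (470,325) and (500,275), far ends at (245,245) and (275,205). Now I'll go over the handle with the fingers shut, 25 mm to the +x side of its centre.

```bash
python3 -m jog '[[0,-0.03,0,0,0,0,0],[0,-0.036,0,0,0,0,0],[0,-0.036,0,0,0,0,0],[0,-0.036,0,0,0,0,0],[0,-0.036,0,0,0,0,0],[0,-0.036,0,0,0,0,0],[-0.0015,-0.032,0.01,0,0,0,0],[0,0,0.01,0,0,0,0],[0,0,0,0,0,0,0],[0,0,0,0,0,0,0]]'
python3 - <<'E'
from h import *
R=np.array([[.99666,.08168],[-.08168,.99666]]);t=np.array([.56413,.03188])
for e in(50,40,30,20,10,0,-10):
  e=np.radians(e);g=R@[.025,.06+.14*np.cos(e)]+t;delta([*g,.109+.14*np.sin(e)],-4.7)
print(env.get_obs()["force"])
E
```

```text
time_s: 7.75
tool_pos: [0.6006, 0.1777, 0.2387]
tool_rot: [179.9, 0.2, -4.7]
force: [1.2, -0.7, 0.5]
grip_width: 0.0006
grasp_force: 0.0
shift tool [ 0.0006 -0.0017  0.0224] turn [ 0.0024  0.004  -0.0001] t 7.75
shift tool [ 0.0007 -0.019   0.0396] turn [ 0.0024  0.004  -0.0001] t 7.75
shift tool [ 0.0008 -0.0331  0.0596] turn [ 0.0024  0.004  -0.0001] t 7.75
shift tool [ 0.0008 -0.0434  0.0817] turn [ 0.0024  0.004  -0.0001] t 7.75
shift tool [ 0.0009 -0.0498  0.1052] turn [ 0.0024  0.004  -0.0001] t 7.75
shift tool [ 0.001  -0.052   0.1295] turn [ 0.0024  0.004  -0.0001] t 7.75
shift tool [ 0.0011 -0.0499  0.1538] turn [ 0.0024  0.004  -0.0001] t 7.75
[ 1.22818072 -0.74722506  0.45543006]
```

```bash
python3 -m jog '[[0,-0.002,0.012,0,0,0,0],[0,-0.003,0.01,0,0,0,0],[0,-0.007,0.008,0,0,0,0],[0,-0.007,0.01,0,0,0,0],[0,-0.007,0.01,0,0,0,0],[0,-0.007,0.01,0,0,0,0],[0,-0.005,0.01,0,0,0,0],[0,-0.005,0.012,0,0,0,0],[0,-0.004,0.012,0,0,0,0],[0,-0.003,0.011,0,0,0,0],[0,0,0,0,0,0,0]]'
python3 - <<'E'
from h import *
R=np.array([[.99666,.08168],[-.08168,.99666]]);t=np.array([.56413,.03188])
for e in(10,-10):
  e=np.radians(e);g=R@[.025,.06+.14*np.cos(e)]+t;delta([*g,.109+.14*np.sin(e)],-4.7)
env.read_camera("side")
a=env.read_camera("side")[200:320,190:330]
cv2.imwrite("pics/mid.png",a)
hsv=cv2.cvtColor(a,cv2.COLOR_BGR2HSV);m=((hsv[...,0]<6)|(hsv[...,0]>174))&(hsv[...,1]>130)&(hsv[...,2]>120)
n,l,s,c=cv2.connectedComponentsWithStats(m.astype(np.uint8));print(s[1:],c[1:]+[190,200])
E
```

```text
time_s: 8.67
tool_pos: [0.6052, 0.2324, 0.1351]
tool_rot: [-179.7, -0.0, -4.6]
force: [0.1, 2.7, 4.5]
grip_width: 0.0003
grasp_force: 2.3
shift tool [0.0004 0.0054 0.0018] turn [-0.0045 -0.0001  0.0023] t 8.67
shift tool [0.0004 0.0056 0.0504] turn [-0.0045 -0.0001  0.0023] t 8.67
[] []
```

```bash
python3 -m jog '[[0,0,0.008,0,0,0,0],[0,0.001,0.008,0,0,0,0],[0,0.001,0.008,0,0,0,0],[0,0.001,0.008,0,0,0,0],[0,0.001,0.006,0,0,0,0],[0,0,0.005,0,0,0,0],[0,0,0.003,0,0,0,0],[0,0,0,0,0,0,0],[0,0,0,0,0,0,0]]'
python3 - <<'E'
from h import *
R=np.array([[.99666,.08168],[-.08168,.99666]]);t=np.array([.56413,.03188])
e=np.radians(-10);g=R@[.025,.06+.14*np.cos(e)]+t;delta([*g,.109+.14*np.sin(e)],-4.7)
b=env.read_camera("top");print(env.get_obs()["tool_pos"])
a=env.read_camera("side");cv2.imwrite("pics/side_end.png",a);cv2.imwrite("pics/top_end.png",b)
cv2.imwrite("pics/fin.png",np.hstack([cv2.resize(a[200:320,210:330],(420,420),interpolation=cv2.INTER_CUBIC),cv2.resize(b[180:270,210:300],(370,420),interpolation=cv2.INTER_CUBIC)]))
E
```

```text
time_s: 9.52
tool_pos: [0.6061, 0.2247, 0.0907]
tool_rot: [-180.0, -0.1, -4.7]
force: [-0.5, 2.2, 8.8]
grip_width: 0.0002
grasp_force: 4.1
shift tool [-0.0011 -0.0023  0.006 ] turn [-0.0003 -0.0013 -0.0008] t 9.52
[0.60613385 0.22464474 0.09087272]
```

View pics/fin.png

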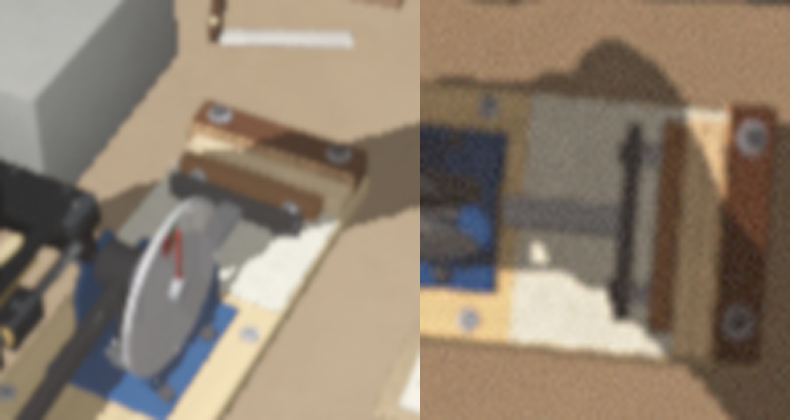

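The pad has slid the blank against the fence blank, and both blanks are squeezed. The pointer, at crop (180,255), is near the start of the band, about 1.00 rad by height. I'll push 6 mm more and hold.

```bash
python3 -m jog '[[0,0,0.002,0,0,0,0],[0,0,0.002,0,0,0,0],[0,0,0.002,0,0,0,0],[0,0,0,0,0,0,0],[0,0,0,0,0,0,0],[0,0,0,0,0,0,0]]'
python3 - <<'E'
from h import *
z=[]
for _ in range(6): a=env.read_camera("side");o=env.get_obs();z.append(o["tool_pos"][2])
z=np.mean(z);print(z,.873-np.arcsin((z-.109)/.14),o["force"])
hsv=cv2.cvtColor(a[235:320,230:290],cv2.COLOR_BGR2HSV);H,S,V=[hsv[...,i].astype(int) for i in range(3)]
for nm,m in(("red",((H<8)|(H>172))&(S>90)),("green",(H>40)&(H<90)&(S>50)),("bluebg",(H>100)&(H<125)&(S>90))):
    ys,xs=np.nonzero(m);print(nm,len(xs),(xs.min()+230,xs.max()+230,ys.min()+235,ys.max()+235) if len(xs) else "")
    if nm!="bluebg": print(sorted(zip((ys+235).tolist(),(xs+230).tolist()))[:60])
E
```

```text
time_s: 10.12
tool_pos: [0.6061, 0.2243, 0.0851]
tool_rot: [180.0, -0.1, -4.8]
force: [-1.0, 1.5, 10.3]
grip_width: 0.0004
grasp_force: 4.9
0.085212179424762 1.0437413888987435 [0.11504539 1.70537328 9.56589873]
red 18 (np.int64(257), np.int64(260), np.int64(267), np.int64(276))
[(267, 260), (268, 258), (268, 259), (268, 260), (269, 257), (269, 258), (269, 259), (269, 260), (270, 257), (270, 258), (270, 260), (271, 257), (271, 260), (272, 260), (273, 260), (274, 260), (275, 260), (276, 260)]
green 0 
[]
bluebg 365 (np.int64(232), np.int64(276), np.int64(267), np.int64(319))
```

The height gives 1.044 rad. The pointer tip at (260,267) stands where the green band was seen earlier (259,268), with red just to its left. Both checks agree, so I'll hold.

```bash
for i in 1 2 3; do python3 -m jog '[[0,0,0,0,0,0,0],[0,0,0,0,0,0,0],[0,0,0,0,0,0,0],[0,0,0,0,0,0,0],[0,0,0,0,0,0,0],[0,0,0,0,0,0,0],[0,0,0,0,0,0,0],[0,0,0,0,0,0,0],[0,0,0,0,0,0,0],[0,0,0,0,0,0,0],[0,0,0,0,0,0,0],[0,0,0,0,0,0,0]]' | egrep 'time|pos|force:'; done
python3 -c "
from cell import env
print(env.sign_off())"
```

```text
time_s: 11.42
tool_pos: [0.6061, 0.2243, 0.0852]
force: [-2.0, 1.1, 9.6]
grasp_force: 4.9
time_s: 12.42
tool_pos: [0.6061, 0.2243, 0.0852]
force: [-1.2, 1.9, 10.5]
grasp_force: 4.9
time_s: 13.42
tool_pos: [0.6061, 0.2243, 0.0852]
force: [-1.5, 1.7, 9.9]
grasp_force: 4.9
the job is handed in; nothing more can be done
None
```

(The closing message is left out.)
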